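# Index the sample carousel to the third vial and hold it there

### The job

Press the carousel's sprung centre knob fully down to free the ring, then, keeping it pressed all the while, turn it clockwise (seen from above) and count the clicks to the third stop, where the third vial stands square in front of the reading head; do not run past it. Leave the beaker, tape roll and timer alone. Finish while still holding the knob pressed down at the third stop: the head reads only while the knob is held down, so do not let go.

Things in the scene. Friction and masses are not known exactly. Their poses are not given: they have to be found in the camera images.
- stand: fixed white round stand of the carousel, 160 mm across at its foot; origin on the worktop, on the carousel's vertical axis. Its own +x axis points from the carousel's axis to the reading head, a grey upright block 46 mm wide and 96 mm high, 105 to 153 mm from the axis. Its place and yaw differ from run to run
- head_window (a point): centre of the reading head's window, 109 mm from the carousel's axis, 66 mm above the worktop; fixed with the stand
- ring (a joint): turning angle of ring and knob together, rad: 0 = parked, grows clockwise seen from above, to 2.2. Stops (detents) every 0.419 (24 degrees), the third at 1.257; more follow, no end stop there. A stop holds with about 0.1 N m; between stops the ring pulls itself to the nearer one. Parked with the knob up, a catch blocks turning; the knob 6 mm down frees it
- third_vial (a point): centre of the third vial counted from the head, 75 mm from the axis, 67 mm above the worktop; turns with the ring, an aluminium disc 186 mm across, top at z = 38 mm, with 15 seats. Parked, an empty seat is at the head and five like vials (21 mm wide, tops at z = 96 mm) stand in the next five seats counterclockwise
- plunger (a joint): how far the knob is pressed down, m: 0 = up, 0.008 = fully down on its end stop. Spring: 2.8 N to start, 6 N fully down; it comes up when let go
- knob_cap: the black knob on the carousel's axis; turns with the ring and goes down when pressed. Its origin is on the axis, at worktop height when up (121 mm below point knob_grip); its own x runs along the grip bar (parallel to the stand's x at park)
- knob_grip (a point): on the knob's axis, 121 mm above the worktop when up, 12 mm below the grip bar's top: the point to grip. The bar is 42 mm long (this point's x), 14 mm wide (its y: grip across this) and 27 mm high (z = 106 to 133 mm), on a round skirt 44 mm across. A white line on the bar points to the head at park
- beaker: glass beaker, 55 mm across, 71 mm high, a bystander near the carousel; origin at the centre of its underside
- tape: tape roll, 78 mm across, 19 mm high, lying flat, a bystander near the carousel; origin at the centre of its underside
- timer: small white lab timer, 70x64x16 mm, a bystander near the carousel; origin at the centre of its underside

How it is judged:
By the outcome, as a careful person would: the job done as asked, in the order asked, and still so for the second after the job is handed in, while the arm keeps its last pose, push and grip.
It also fails if it takes over 35 s, if anything falls off the work surface, if the arm or the gripper's body presses on something with over 40 N, if the wrist force passes 120 N, or if a joint passes its speed limit or range.

### The arm

A 7-joint arm with a two-finger parallel gripper is mounted at the origin on a cart in front of the work surface, level with it; the furniture and walls round the work are solid. World frame = base frame: x ahead of the robot, y to its left, z up, the work surface at z = 0. Lengths are in m, angles in rad, forces in N, time in s.
With the tool pointing down it reaches from about 0.4 to 0.85 m from the base axis. Payload 10.4 kg.
Tool frame: the origin (TCP) lies at the very end of the fingers, on their centre line; the grasp point (between the pads) lies 19 mm behind it; z points along the fingers, y is the direction in which the jaws open and shut (so a half turn about z gives the same grasp; the last joint's range is limited). The gripper opens to 85 mm and grips with 20 to 120 N. Pads are 22 mm wide; open, the fingers measure 114 mm over their backs; the gripper's body (76 mm by 85 mm) begins 54 mm behind the grasp point. The pads swing forward as they close: fully open they stand 13 mm farther back than shut.
Start: joints at [-1.34, 0.332, -0.065, 1.46, 0.022, 1.35, -0.088], TCP at [0.157, 0.605, 0.231] pointing down, gripper open.
Joint ranges: [-2.6, 2.6], [-0.5, 2.12], [-1.47, 1.34], [0.16, 2.42], [-1.27, 4.41], [0.06, 2.06], [-2.6, 2.6]. Speed limits (rad/s): [2.22, 2.22, 2.79, 2.79, 3.14, 3.14, 3.14].

### API

Orientations are given as a unit quaternion [x, y, z, w].
In Python, from rig import sense, vision, workorder gives the robot as it stands. The module is installed in compiled form; this text tells all that it offers.
- The arm moves only by the tool servo_tool, never from a script. Its argument "commands" is one flat list of numbers, 5 for each row, row after row: the shift along the tool's x, y, z in mm, then the turn about the tool's z in degrees, then the opening, from 0 (shut) to 1 (fully open). A call has 1 to 20 rows; each row shifts and turns the commanded pose from where the row before left it, along the tool's axes as they then stand; what a row does not reach is not made up. A row lasts 1/8 s, in which the tool goes at most 62.5 mm and 10.7 degrees, less where a joint would pass 70% of its speed; a pose out of reach is approached as far as the arm can. A call is refused whole if a number of a shift passes 62.5 or a number of a turn 10.7, either way. A call with a gripper value outside its range is refused whole. The fingers move at their own pace and stop on an object; the grip force is fixed at half the most. Time passes only in rows, so rows that do not move let the fingers close. It gives the time, the measured TCP pose, the force and the opening at its end, in the units of the state.
- sense(): the state, without advancing time (a new reading comes with each control period).
- vision.capture(name): name is "side" or "top" or "wrist"; returns a dict with "color" (384x512x3 uint8, red, green, blue), "z_map" (384x512 float32, m along the optical axis (not along the pixel's ray), 0 where there is no reading), "fx", "fy", "cx", "cy" (pixels), "R" (3x3) and "t" (3): a world point X has camera coordinates R X + t; the wrist camera has in their place "T_tool_cam" (4x4, takes a point from camera to tool coordinates, whose origin is the TCP and whose axes are the flange's). Camera axes: x right, y down, z forward; pixel columns grow to the right and rows downward; lengths in m; the calibration is good to about 2 mm. A picture is of the moment at which its call begins: read the wrist's pose just before it.
- workorder.finish_job(): hands the job in, once; it reports no verdict.
Trained networks look in the newest picture that a camera, given by its name, has taken for a name from the list of things; names that differ only in an ending like _2 or _b are one class to them, and where a whole thing is asked for, a point or a joint stands for the part that bears it (a point fixed in the world has none). Each returns a list of dicts, best first, with "conf" (0 to 1); they miss things now and then, are a little off and sometimes report something else, mostly with a low value. They report only what shows in the picture. A call takes as long as a camera call.
- vision.regions_of(camera, label): "mask" (384x512 bool, what is visible of it) and "point" ([column, row] in pixels, amid what is visible of it).
- vision.place_of(camera, label): "point" ([column, row] in pixels: a listed point, or the origin of a listed thing).
The state is a dict: "time_s": time; "joint_positions": joint angles; "dq": joint speeds; "joint_efforts": joint torques, N m; "eef_pos": TCP position; "eef_rot": TCP orientation; "wrist_force": force on the tool from outside, world axes, zero at the start; "torque": the same for the moment, N m; "finger_gap": finger opening in m.
Only numpy, scipy, OpenCV 4.12 (cv2) and the standard library are available. Lean on these libraries where they do the work, as an engineer would, in place of code of your own. Each camera call takes 0.05 s, during which the arm holds its last target. There are 200 camera calls.

## Working session

There is one attempt and no reset: what is moved stays moved. The work goes in short steps, Python scripts to look and compute and a tool call to move; the robot and the scene stay as the last step left them, time stands still between calls to the robot, and variables do not carry over. Pictures are saved under pics/ and viewed, about 8 in all and at most 12, crops included, and the job is handed in when it is done.

Besides the shell and the picture viewer there is one more tool, called after "Call:" as a command line: name --argument value ..., lists and objects as JSON in quotes. servo_tool: Moves the arm, as the interface text tells. Its arguments: {"type":"object","properties":{"commands":{"type":"array"}},"required":["commands"]}

```bash
mkdir -p pics
cat > h.py <<'E'
import numpy as np, cv2
from rig import sense, vision, workorder
from scipy.spatial.transform import Rotation as Ro
def cam(n):
    s=sense(); c=vision.capture(n)
    if n=="wrist":
        T=np.eye(4);T[:3,:3]=Ro.from_quat(s["eef_rot"]).as_matrix();T[:3,3]=s["eef_pos"]
        W=T@c["T_tool_cam"]; c["Rw"]=W[:3,:3]; c["o"]=W[:3,3]
    else:
        R=np.array(c["R"]);c["Rw"]=R.T;c["o"]=-R.T@np.array(c["t"])
    return c
def ray(c,p): return c["Rw"]@np.array([(p[0]-c["cx"])/c["fx"],(p[1]-c["cy"])/c["fy"],1.])
def at_z(c,p,z):
    r=ray(c,p); return c["o"]+r*(z-c["o"][2])/r[2]
def tri(obs):
    A=np.zeros((3,3));b=np.zeros(3)
    for c,p in obs:
        r=ray(c,p);r/=np.linalg.norm(r);P=np.eye(3)-np.outer(r,r);A+=P;b+=P@c["o"]
    return np.linalg.solve(A,b)
def cloud(c):
    z=c["z_map"];v,u=np.mgrid[:384,:512]
    P=np.stack([(u-c["cx"])/c["fx"]*z,(v-c["cy"])/c["fy"]*z,z],-1)@c["Rw"].T+c["o"]
    P[z==0]=np.nan; return P
E
python3 - <<'E'
from h import *
np.set_printoptions(precision=4,suppress=True)
s=sense();print(s)
ims=[];C={}
for n in("side","top","wrist"):
    c=C[n]=cam(n);ims.append(c["color"]);print(n,c["o"])
    for l in("knob_grip","head_window","third_vial","stand","knob_cap","beaker","tape","timer"):
        d=vision.place_of(n,l)
        if d: c[l]=d[0]["point"];print(l,[(np.round(x["point"]),round(x["conf"],2)) for x in d[:2]])
for l in("knob_grip","head_window","third_vial","stand"):
    o=[(C[n],C[n][l]) for n in C if l in C[n]]
    if len(o)>1: print(l,tri(o))
for n in("side","top"):cv2.imwrite(f"pics/{n}.png",C[n]["color"][...,::-1])
E
```

```text
{'time_s': 0.0, 'joint_positions': array([-1.3396,  0.3328, -0.0647,  1.4609,  0.0216,  1.3499, -0.0885]), 'dq': array([ 0.0008, -0.0019, -0.0002,  0.0004,  0.0007,  0.0011,  0.    ]), 'joint_efforts': array([ -0.0002, -62.5427,   0.0489, -39.1632,   0.0161,   0.0095,
        -0.    ]), 'eef_pos': array([0.1569, 0.6046, 0.2305]), 'eef_rot': array([ 0.1266,  0.992 , -0.0007, -0.    ]), 'wrist_force': array([0.4366, 0.7053, 0.5496]), 'torque': array([-0.0019,  0.032 , -0.0173]), 'finger_gap': 0.08522909795184637}
side [0.5627 0.4812 0.9449]
knob_grip [(array([208., 160.]), 0.71), (array([271., 189.]), 0.68)]
head_window [(array([219., 206.]), 0.96)]
third_vial [(array([264., 236.]), 0.65)]
stand [(array([273., 216.]), 0.62)]
knob_cap [(array([273., 216.]), 0.84)]
beaker [(array([267., 158.]), 0.86)]
tape [(array([281., 291.]), 0.81)]
timer [(array([210., 162.]), 0.78)]
top [0.4959 0.0238 0.9942]
knob_grip [(array([259., 209.]), 0.84)]
head_window [(array([250., 158.]), 0.98)]
third_vial [(array([224., 200.]), 0.65)]
stand [(array([255., 207.]), 0.91), (array([257., 208.]), 0.16)]
knob_cap [(array([254., 208.]), 0.66), (array([251., 155.]), 0.28)]
beaker [(array([322., 211.]), 0.71)]
tape [(array([184., 210.]), 0.88)]
timer [(array([321., 156.]), 0.88)]
wrist [0.0826 0.6244 0.3748]
knob_grip [0.5643 0.0264 0.2409]
head_window [0.6146 0.0409 0.0845]
third_vial [0.5275 0.0941 0.053 ]
stand [0.5094 0.028  0.0058]
```

Run:
```python
from h import *
a=cv2.imread("pics/side.png")[110:330,130:370];b=cv2.imread("pics/top.png")[110:300,140:380]
cv2.imwrite("pics/a.png",np.vstack([cv2.resize(a,(400,366))]+[]) if 0 else np.hstack([cv2.resize(a,(400,366)),cv2.resize(b,(400,366))]))
np.set_printoptions(precision=4,suppress=True)
c={n:cam(n) for n in("side","top")}
print(tri([(c["side"],(271,189)),(c["top"],(259,209))]))
for n in c:
    for d in vision.place_of(n,"knob_grip"):print(n,at_z(c[n],d["point"],.121))
    for d in vision.place_of(n,"head_window")[:1]:print(n,at_z(c[n],d["point"],.066))
    for d in vision.place_of(n,"stand")[:1]:print(n,at_z(c[n],d["point"],0))
P=cloud(c["top"]);m=(P[...,2]>.122)&(P[...,2]<.145)&(np.hypot(P[...,0]-.51,P[...,1]-.025)<.06)
q=P[m][:,:2];print(len(q),np.median(P[m],0),cv2.minAreaRect((q*1000).astype(np.float32)))
```

```text
[0.5094 0.0192 0.1038]
side [0.5085 0.0221 0.121 ]
side [0.6183 0.032  0.066 ]
side [0.5076 0.02   0.    ]
top [0.5098 0.0226 0.121 ]
top [0.5083 0.0296 0.121 ]
top [0.6216 0.0389 0.066 ]
top [0.5137 0.0296 0.    ]
144 [0.5109 0.0277 0.1325] ((510.964111328125, 27.651477813720703), (39.70710372924805, 11.958992958068848), 1.3400670289993286)
```

View pics/a.png

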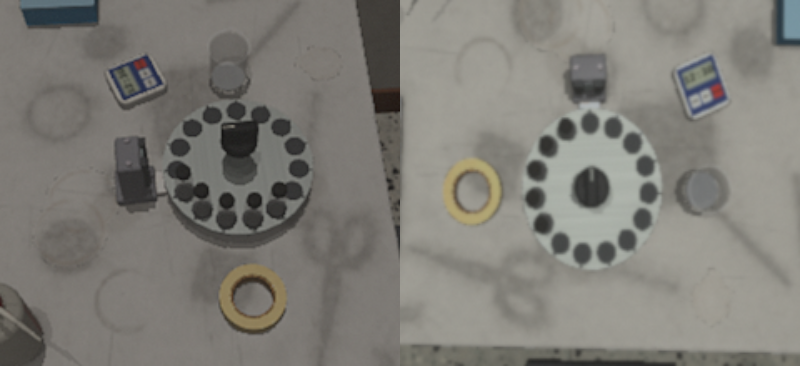

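Run:
```python
from h import *
np.set_printoptions(precision=3,suppress=True)
for n in("side","top"):
    P=cloud(cam(n)).reshape(-1,3);P=P[P[:,2]>.08]
    P=P[(np.abs(P[:,0])<1)&(np.abs(P[:,1])<1)]
    k=np.round(P[:,:2]/.08).astype(int)
    for u in np.unique(k,axis=0):
        m=(k==u).all(1)
        if m.sum()>15: print(n,u*.08,round(P[m,2].max(),3),end=";")
s=sense();R=Ro.from_quat(s["eef_rot"]).as_matrix()
print();print(R.T@(np.array([.511,.0265,.231])-s["eef_pos"])*1000,R)
```

```text
side [ 0.08 -0.08] 0.185;side [0.08 0.  ] 0.187;side [0.08 0.08] 0.166;side [ 0.32 -0.56] 0.087;side [ 0.32 -0.48] 0.089;side [ 0.4  -0.56] 0.092;side [ 0.4  -0.48] 0.093;side [ 0.48 -0.56] 0.096;side [ 0.48 -0.48] 0.097;side [0.48 0.  ] 0.137;side [0.48 0.08] 0.109;side [ 0.56 -0.56] 0.099;side [ 0.56 -0.48] 0.143;side [ 0.56 -0.4 ] 0.144;side [0.56 0.  ] 0.137;side [0.56 0.08] 0.108;side [ 0.64 -0.56] 0.104;side [ 0.64 -0.48] 0.143;side [ 0.64 -0.4 ] 0.145;side [0.64 0.  ] 0.102;side [0.64 0.08] 0.102;side [ 0.72 -0.56] 0.108;side [ 0.72 -0.48] 0.11;side [ 0.72 -0.4 ] 0.194;side [0.72 0.08] 0.649;side [0.72 0.16] 0.677;side [0.72 0.24] 0.656;side [0.72 0.32] 0.097;side [ 0.8  -0.56] 0.109;side [ 0.8  -0.48] 0.149;side [ 0.8  -0.32] 0.284;side [ 0.8  -0.24] 0.336;side [ 0.8  -0.16] 0.335;side [ 0.8  -0.08] 0.336;side [0.8 0. ] 0.335;side [0.8  0.08] 0.337;side [0.8  0.16] 0.336;side [0.8  0.24] 0.336;side [0.8  0.32] 0.336;side [0.8 0.4] 0.335;side [ 0.88 -0.32] 0.284;side [ 0.88 -0.24] 0.284;side [ 0.88 -0.16] 0.285;side [ 0.88 -0.08] 0.284;side [0.88 0.  ] 0.284;side [0.88 0.08] 0
[... 574 characters left out ...]
32] 0.097;top [0.72 0.4 ] 0.096;top [ 0.8  -0.48] 0.156;top [ 0.8 -0.4] 0.335;top [ 0.8  -0.32] 0.335;top [ 0.8  -0.24] 0.335;top [ 0.8  -0.16] 0.335;top [ 0.8  -0.08] 0.335;top [0.8 0. ] 0.335;top [0.8  0.08] 0.335;top [0.8  0.16] 0.335;top [0.8  0.24] 0.336;top [0.8  0.32] 0.336;top [0.8 0.4] 0.335;top [0.8  0.48] 0.284;top [ 0.88 -0.4 ] 0.282;top [ 0.88 -0.32] 0.283;top [ 0.88 -0.24] 0.282;top [ 0.88 -0.16] 0.283;top [ 0.88 -0.08] 0.284;top [0.88 0.  ] 0.284;top [0.88 0.08] 0.284;top [0.88 0.16] 0.283;top [0.88 0.24] 0.283;top [0.88 0.32] 0.283;top [0.88 0.4 ] 0.283;top [0.88 0.48] 0.282;
[-487.997 -471.062    0.276] [[-0.968  0.251 -0.   ]
 [ 0.251  0.968  0.   ]
 [ 0.     0.    -1.   ]]
```

Call:
servo_tool --commands '[-10,-10,0,0,1,-20,-19,0,0,1,-31,-30,0,0,1,-31,-30,0,0,1,-31,-30,0,0,1,-31,-30,0,0,1,-31,-30,0,0,1,-31,-30,0,0,1,-31,-30,0,0,1,-31,-30,0,0,1,-31,-30,0,0,1,-31,-30,0,0,1,-31,-30,0,0,1,-31,-30,0,0,1,-31,-30,0,0,1,-31,-28,0,0,1,-24,-22,0,0,1,0,0,0,-8.5,1,0,0,0,-8.5,1,0,0,0,0,1]'

```text
time_s: 4.35
eef_pos: [0.5111, 0.0277, 0.2313]
eef_rot: [-0.021, 1.0, 0.0, -0.0]
wrist_force: [0.2, -0.2, -0.0]
finger_gap: 0.0853
```

Run:
```python
from h import *
np.set_printoptions(precision=4,suppress=True)
s=sense();print(s["time_s"],s["joint_positions"],s["eef_pos"],s["wrist_force"])
R=Ro.from_quat(s["eef_rot"]).as_matrix();print("toolx ang",np.degrees(np.arctan2(R[1,0],R[0,0])))
c=cam("wrist");print(c["o"],c["Rw"][:,2])
for l,z in(("knob_grip",.121),("head_window",.066),("third_vial",.067),("knob_cap",0)):
    for d in vision.place_of("wrist",l)[:2]:print(l,d["point"],d["conf"],at_z(c,d["point"],z))
P=cloud(c);m=(P[...,2]>.126)&(P[...,2]<.145)&(np.hypot(P[...,0]-.511,P[...,1]-.027)<.05)
q=P[m];print(len(q),np.median(q,0),q.max(0),q.min(0),cv2.minAreaRect((q[:,:2]*1000).astype(np.float32)))
cv2.imwrite("pics/w1.png",c["color"][...,::-1])
```

```text
4.35 [-0.6443  0.0726  0.5309  1.7813 -0.0388  1.2979  1.5079] [0.5111 0.0277 0.2313] [ 0.1566 -0.2483 -0.0243]
toolx ang -177.64298577039526
[0.4344 0.0244 0.3748] [ 0.3019  0.0112 -0.9533]
knob_grip [253.3, 182.0] 0.81 [0.5099 0.0239 0.121 ]
knob_grip [137.3, 151.4] 0.41 [ 0.4862 -0.0786  0.121 ]
head_window [260.7, 253.5] 0.87 [0.6148 0.0359 0.066 ]
third_vial [322.5, 187.7] 0.78 [0.5294 0.1003 0.067 ]
knob_cap [262.4, 156.3] 0.91 [0.5107 0.0342 0.    ]
746 [0.5086 0.0267 0.1335] [0.5308 0.0343 0.136 ] [0.4895 0.0188 0.127 ] ((510.1983337402344, 26.456584930419922), (41.2433967590332, 13.876347541809082), 2.6393799781799316)
```

View pics/w1.png

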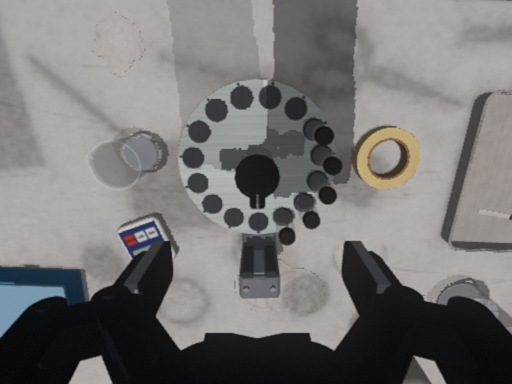

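Call:
servo_tool --commands '[1,-1,15,-0.6,1,0,0,25,0,1,0,0,30,0,1,0,0,25,0,1,0,0,16,0,1,0,0,10,0,1,0,0,0,0,1,0,0,0,0,0,0,0,0,0,0,0,0,0,0,0,0,0,0,0,0,0,0,0,0,0,0,0,0,0,0]'

```text
time_s: 6.22
eef_pos: [0.5107, 0.0276, 0.1104]
eef_rot: [-0.027, 1.0, 0.0, 0.0]
wrist_force: [-0.0, 0.9, 2.3]
finger_gap: 0.013
```

```bash
cat >> h.py <<'E'
def look(fn=None):
    np.set_printoptions(precision=4,suppress=True)
    s=sense();R=Ro.from_quat(s["eef_rot"]).as_matrix()
    print(s["time_s"],"q",s["joint_positions"],s["eef_pos"],"F",s["wrist_force"],"M",s["torque"],"gap",s["finger_gap"],"yaw",np.degrees(np.arctan2(-R[1,0],-R[0,0])))
E
python3 - <<'E'
from h import *
look();c=cam("wrist");cv2.imwrite("pics/w2.png",c["color"][...,::-1])
E
```

```text
6.225 q [-0.6165  0.1997  0.5256  1.9279 -0.1158  1.0431  1.5832] [0.5107 0.0276 0.1104] F [-0.0361  0.9227  2.3058] M [ 0.244   0.1275 -0.0162] gap 0.013013229945813963 yaw 3.0696684754980157
```

View pics/w2.png

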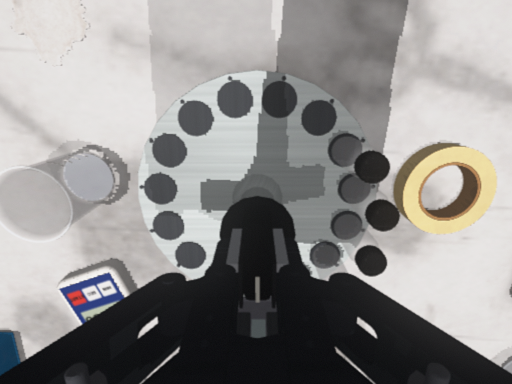

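Call:
servo_tool --commands '[0,0,2,0,0,0,0,2,0,0,0,0,2,0,0,0,0,2,0,0,0,0,0,0,0]'

```text
time_s: 6.9
eef_pos: [0.5108, 0.0276, 0.1026]
eef_rot: [-0.027, 1.0, 0.0, 0.0]
wrist_force: [-2.7, 2.0, 8.5]
finger_gap: 0.0126
```

Call:
servo_tool --commands '[0,0,1,0,0,0,0,0,0,0]'

```text
time_s: 7.15
eef_pos: [0.5109, 0.0276, 0.1025]
eef_rot: [-0.027, 1.0, 0.0, 0.0]
wrist_force: [-5.9, 0.7, 18.4]
finger_gap: 0.0126
```

Call:
servo_tool --commands '[0,0,0,4,0,0,0,0,4,0,0,0,0,4,0,0,0,0,4,0,0,0,0,4,0,0,0,0,4,0,0,0,0,0,0]'

```text
time_s: 8.02
eef_pos: [0.5109, 0.0274, 0.1025]
eef_rot: [0.182, 0.983, 0.0, 0.0]
wrist_force: [-6.9, 0.0, 19.7]
finger_gap: 0.0128
```

```bash
python3 -c "
from h import *
look();c=cam('wrist');cv2.imwrite('pics/w3.png',c['color'][...,::-1])"
```

```text
8.025 q [-0.6603  0.2161  0.5783  1.937  -0.1382  1.0266  1.1831] [0.5109 0.0274 0.1025] F [-6.9053  0.0035 19.6698] M [ 0.0237  1.5942 -0.0002] gap 0.01277287725479727 yaw -21.01395302108121
```

View pics/w3.png

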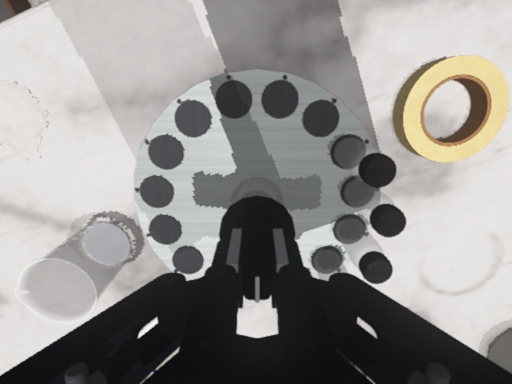

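The ring looks unchanged in the tool view (vials still at about (375,170)–(375,266)) while the beaker and tape have swung round. So the ring turned with the gripper: one click, moment about z near 0.

Call:
servo_tool --commands '[0,0,0,4,0,0,0,0,4,0,0,0,0,4,0,0,0,0,4,0,0,0,0,4,0,0,0,0,4,0,0,0,0,0,0]'

```text
time_s: 8.95
eef_pos: [0.5108, 0.0272, 0.1025]
eef_rot: [0.383, 0.924, 0.0, -0.0]
wrist_force: [-7.7, -0.5, 21.5]
finger_gap: 0.0125
```

```bash
python3 -c "
from h import *
look()"
```

```text
8.95 q [-0.7094  0.2222  0.6351  1.9392 -0.1541  1.0276  0.7789] [0.5108 0.0272 0.1025] F [-7.7102 -0.5179 21.5011] M [-0.1771  1.787  -0.0355] gap 0.012516621772342822 yaw -45.021319446987306
```

Call:
servo_tool --commands '[0,0,0,4,0,0,0,0,4,0,0,0,0,4,0,0,0,0,4,0,0,0,0,4,0,0,0,0,2,0,0,0,0,2,0,0,0,0,0,0]'

```text
time_s: 9.95
eef_pos: [0.5106, 0.0271, 0.1025]
eef_rot: [0.566, 0.824, 0.0, -0.0]
wrist_force: [-9.0, -1.4, 22.3]
finger_gap: 0.013
```

Run:
```python
from h import *
look()
C={n:cam(n) for n in("side","top","wrist")}
for n,c in C.items():
    pts={}
    for l,z in(("third_vial",.067),("head_window",.066),("stand",0)):
        for d in vision.place_of(n,l)[:2]:
            print(n,l,np.round(d["point"]),round(d["conf"],2),at_z(c,d["point"],z))
P=cloud(C["wrist"]);q=P[(P[...,2]>.088)&(P[...,2]<.112)]
r=q[:,:2]-[.510,.0268];m=(np.hypot(*r.T)<.095)&(np.hypot(*r.T)>.06);a=np.degrees(np.arctan2(r[m,1],r[m,0]))
print(np.histogram(a,bins=np.arange(-180,181,6)))
a=C["side"]["color"][100:310,160:400,::-1];b=C["wrist"]["color"][...,::-1]
cv2.imwrite("pics/e.png",np.hstack([cv2.resize(a,(400,350)),cv2.resize(b,(400,350))]))
```

```text
9.95 q [-0.7609  0.2302  0.6953  1.9414 -0.1722  1.029   0.3773] [0.5106 0.0271 0.1025] F [-8.9664 -1.414  22.2956] M [-0.1834  2.0172 -0.0084] gap 0.012982289077183408 yaw -68.99905548050012
side third_vial [235. 205.] 0.86 [0.5838 0.0315 0.067 ]
side head_window [216. 201.] 0.65 [0.6199 0.0191 0.066 ]
side stand [271. 219.] 0.65 [0.5104 0.0339 0.    ]
top head_window [253. 157.] 0.73 [0.6193 0.0357 0.066 ]
wrist third_vial [363. 246.] 0.81 [0.5866 0.0324 0.067 ]
wrist head_window [408. 255.] 0.59 [0.6199 0.0374 0.066 ]
wrist stand [256. 186.] 0.69 [0.5098 0.0266 0.    ]
(array([  0,   0,   0,   0,   0,   0,   0,   0,   0,   0,   0,   0,   0,
         0,   0,   0,   0,   0,   0,   0,   0,   0,   0,   0,   0,   0,
         0,   0,   0, 101, 397, 335,   0, 114, 443, 367,   0, 142, 487,
       376,   0,   0,   0,   0,   0,   0,   0,   0,   0,   0,   0,   0,
         0,   0,   0,   0,   0,   0,   0,   0]), array([-180, -174, -168, -162, -156, -150, -144, -138, -132, -126, -120,
       -114, -108, -102,  -96,  -90,  -84,  -78,  -72,  -66,  -60,  -54,
        -48,  -42,  -36,  -30,  -24,  -18,  -12,   -6,    0,    6,   12,
         18,   24,   30,   36,   42,   48,   54,   60,   66,   72,   78,
         84,   90,   96,  102,  108,  114,  120,  126,  132,  138,  144,
        150,  156,  162,  168,  174,  180]))
```

View pics/e.png

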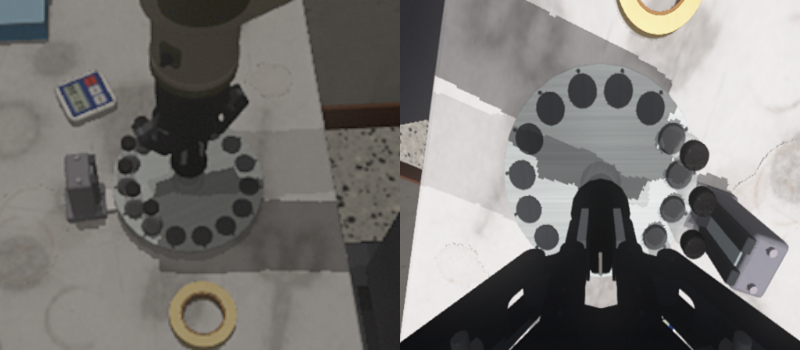

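```bash
python3 -c "
from h import *
look();print(workorder.finish_job());look()"
```

```text
10.55 q [-0.7607  0.2302  0.6951  1.9414 -0.1721  1.029   0.3778] [0.5106 0.0271 0.1025] F [-9.0727 -1.0996 22.9067] M [-0.1307  2.0655 -0.0178] gap 0.012998008392888625 yaw -68.96969506758911
the job is handed in; nothing more can be done
None
the job is handed in; nothing more can be done
```

The knob is held fully down with the ring at the third stop, and I handed the job in at about 10.6 s without letting go.

- **Press:** I gripped the bar (13 mm gap) and pressed until the tool stopped at 7.9 mm. The end stop showed as about 18 N at the wrist.
- **Turn:** I turned it clockwise in three steps of 24°, pausing at each stop. The tool ended 72.1° from where it started. The moment about the vertical was close to zero at the pauses, so the ring was resting in each stop.
- **Third vial:** the wrist camera's depth puts a vial at about 4° and the next two at about 28° and 52°. The head measures 3–5° from the same axis.
- **Hold:** the tool height stayed at 102.5 mm throughout the turn. The downward reaction crept up to about 23 N, with about 9 N sideways, well under the limits.
- **Bystanders:** nothing touched the beaker, tape roll or timer. I did not measure their positions again at the end.

One reading disagreed. The side camera's low-confidence estimate of the head window (0.65) was about 17 mm off the other two cameras' in y. I trusted the other two, which agree with each other and with the first measurements.

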